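Pile angle brackets in alternating directions

ROBOT

A 6-joint arm with a two-finger parallel gripper is mounted at the origin on a cart in front of the work surface, level with it; the furniture and walls round the work are solid. World frame = base frame: x ahead of the robot, y to its left, z up, the work surface at z = 0. Lengths are in m, angles in rad, forces in N, time in s.
With the tool pointing down it reaches from about 0.3 to 1 m from the base axis. Payload 5.1 kg.
Tool frame: the origin (TCP) lies between the finger pads; the fingertips stand manip.finger_overhang ahead of it and the grasp point (between the pads) lies 8 mm behind it (manip.finger_overhang is the distance from the TCP to the fingertips, in m); z points along the fingers, y is the line along which they close (so a half turn about z gives the same grasp; the last joint's range is limited). The gripper opens to 95 mm and grips with 3 to 60 N. Pads are 20 mm wide; open, the fingers measure 119 mm over their backs; the gripper's body (75 mm by 180 mm) begins 59 mm behind the grasp point.
Start: joints at [-1.401, 0.124, 1.65, -0, 1.367, -0.083], TCP at [0.163, -0.629, 0.226] pointing down, gripper open.
Joint ranges: [-2.61, 2.61], [-1.02, 2.33], [0.03, 2.71], [-1.35, 4.49], [0.32, 2.68], [-2.91, 2.91]. Speed limits (rad/s): [2.57, 2.57, 3.14, 3.14, 3.14, 3.14].

INTERFACE

Orientations are given as a unit quaternion [w, x, y, z].
In Python, from workcell import manip gives the robot as it stands.
- The arm moves only by the tool send_rows, never from a script. Its argument "increments" is text: rows parted by semicolons, each of 7 numbers parted by spaces: the shift along the tool's x, y, z normalised to -1 to 1, where 1 is 0.75 m, then the turn, a rotation vector about the tool's x, y, z normalised to -1 to 1, where 1 is 2 pi rad, then the gripper command: -1 is fully open, 1 is shut, values between are in proportion. In form: tx ty tz wx wy wz grip; .... A call has 1 to 20 rows; each row is the pose to reach, as a shift and turn from the pose commanded when the call began, along the tool's axes at that moment, turning the shorter way round; what a row does not reach only later rows make up. A row lasts 1/12 s, in which the tool goes at most 41.7 mm and 7.16 degrees, less where a joint would pass 70% of its speed; a pose out of reach is approached as far as the arm can. A call with a number of a shift or a turn outside -1 to 1 is refused whole. A call with a gripper value outside its range is refused whole. The fingers move at their own pace and stop on an object; "squeeze" is the grip in N (left out, the last holds). Time passes only in rows, so rows that repeat a pose let the fingers close. It gives the time, the measured TCP pose, the force, the opening and the grip force at its end, in the units of the state.
- manip.observe(): the state, without advancing time (a new reading comes with each control period).
- manip.get_image(name): name is "scene" or "top" or "wrist"; returns a dict with "color" (480x640x3 uint8, red, green, blue), "fx", "fy", "cx", "cy" (pixels), "eye" and "attitude" of the camera in the world; the wrist camera has in their place "tool_from_camera" (4x4, takes a point from camera to tool coordinates, whose origin is the TCP and whose axes are the flange's). Camera axes: x right, y down, z forward; pixel columns grow to the right and rows downward; lengths in m; the calibration is good to about 2 mm. A picture is of the moment at which its call begins: read the wrist's pose just before it. There is no depth.
- manip.sign_off(): hands the job in; it is judged then, once.
The state is a dict: "time_s": time; "q": joint angles; "qvel": joint speeds; "joint_efforts": joint torques, N m; "ee_pos": TCP position; "eef_rot": TCP orientation; "contact_force": force on the tool from outside, world axes, zero at the start; "ft_torque": the same for the moment, N m; "width": finger opening in m; "gripper_force": force on a finger pad.
Only numpy, scipy, OpenCV 4.12 (cv2) and the standard library are available. Lean on these libraries where they do the work, as an engineer would, in place of code of your own. Each camera call takes 0.05 s, during which the arm holds its last target. There are 200 camera calls.

TASK

Pile the two aluminium angle brackets on the steel stand in alternating directions so that the pile stays level. First lay the loose bracket flat on the deck, its heel up and over the deck's open end and its plain end snug against the stand's raised end; then get the other bracket out of the grey plastic nest (there is no room for fingers, so tip it up by pressing its plain end) and lay it flat on top, turned the other way, its heel up and over the stand's raised end and its plain end snug against the heel of the first. Both must lie in line with the stand, and the other things on the bench must be left alone.

Things in the scene. Friction and masses are not known exactly. Their poses are not given: they have to be found in the camera images.
- angle_1_mid (a point): The LOOSE aluminium angle bracket, lying heel up on the worktop: a plate 90 long (x), 40 wide (y), 14 thick, with a heel across its +x end, 20 thick along x, rising to 28 above the underside; the -x end is plain. Two screw holes, about 0.17 kg. The point: middle of length and width, 14 above the underside (= level of the plate's top); x to the heel end, z up. All sizes in mm.
- angle_1_heel (a point): Middle of the top face of the loose bracket's heel: 35 from angle_1_mid along x and 14 higher. All sizes in mm.
- angle_2_mid (a point): The bracket sunk in the NEST, heel up; same shape and size as angle_1, same point and axes. Its centre of mass lies 6 from the middle towards the heel and 9.5 above the underside. All sizes in mm.
- angle_2_heel (a point): Middle of the top face of the nested bracket's heel: 35 from angle_2_mid along x and 14 higher. All sizes in mm.
- nest: Grey plastic block fixed to the worktop, 108 (x) by 57.5 (y), walls 7 thick, pocket 94 x 43.5 with the second bracket, heel at the +x end. Origin: centre of the underside. Rim 42 high (flush with the plate); 56 high from x = +27 to the +x end (flush with the heel): no room for fingers. Pocket floor 28 up from x = +4 to the heel end; from x = +4 to the -x end it is only 5 up (deep). All sizes in mm.
- nest_press (a point): Where to press in the nest: on top of the bracket's plain end, nest x = -35, 42 above the worktop. Pressed down here (about 15 mm, under 2 N) the bracket tips over the floor's edge at nest x = +4; past about 15 degrees it falls over by itself and stays tipped about 28 degrees, heel standing out above the rim. All sizes in mm.
- nest_pinch (a point): Nest x = +14, y = 0, 56 above the worktop: once the bracket is tipped up, its sides stand clear of the 42 high rim here, over 15 mm or more in height, and it can be pinched across its 40 width. All sizes in mm.
- stand_deck (a point): Centre of the deck top of a steel stand fixed to the worktop: deck 90 long (x), 36 wide (y), 45 above the worktop. At its +x end a raised end, 20 thick along x, stands 14 above the deck; the -x end is open. Foot plate 110 x 80 x 8. Finished pile in this frame: angle_1_mid at (-20, 0, +14), its x reversed; angle_2_mid at (0, 0, +28), its x the same. All sizes in mm.
- timer: Bystander (sizes in mm): small pale bench timer, 68 x 68 x 21, near the front edge; origin at its underside
- petri_0: Bystander (sizes in mm): clear round dish, 89 across, 15 high, near the front edge; origin at its underside
- conical_tube_0: Bystander (sizes in mm): capped tube lying down, 114 long, 17 thick, behind the stand; origin at its underside
- microtube_rack: Bystander (sizes in mm): low rack of small tubes, 66 x 105 x 34, behind on the left; origin at its underside
- bottle_11: Bystander (sizes in mm): small white-capped bottle, 34 across, 79 high, behind on the right; origin at its underside

How it is judged:
By the outcome, as a careful person would: the job done as asked, in the order asked, and still so for the second after the job is handed in, with the robot touching nothing.
It also fails if it takes over 72 s, if anything falls off the work surface, if the arm or the gripper's body presses on something with over 40 N, if the wrist force passes 120 N, or if a joint passes its speed limit or range.

## Working session

There is one attempt and no reset: what is moved stays moved. The work goes in short steps, Python scripts to look and compute and a tool call to move; the robot and the scene stay as the last step left them, time stands still between calls to the robot, and variables do not carry over. Pictures are saved under pics/ and viewed, at most 10 in all, crops included, and the job is handed in when it is done.

Besides the shell and the picture viewer there is one more tool, called by a JSON object that holds its "name" and its "arguments". send_rows: Moves the arm, as the interface text tells. Its arguments: {"type":"object","properties":{"increments":{"type":"string"},"squeeze":{"type":"number"}},"required":["increments"]}

```bash
ls; mkdir -p pics; cat > h.py <<'E'
import numpy as np, cv2
from workcell import manip
from scipy.spatial.transform import Rotation as R
def Rq(q): return R.from_quat([q[1],q[2],q[3],q[0]])
E
python3 - <<'E'
from h import *
s=manip.observe(); print(s); print(manip.finger_overhang)
for n in ("scene","top"):
    d=manip.get_image(n); cv2.imwrite(f"pics/{n}0.png",d["color"][:,:,::-1]); print({k:v for k,v in d.items() if k!="color"})
E
```

```text
pics
{'time_s': 0.0, 'q': array([-1.40063530e+00,  1.24506535e-01,  1.65170400e+00, -4.44263539e-05,
        1.36749132e+00, -8.26335831e-02]), 'qvel': array([-0.00059558,  0.00012829,  0.0017865 ,  0.00167574,  0.00065901,
       -0.00095963]), 'joint_efforts': array([ 2.12769854e-03, -4.17604780e+01, -3.59932566e+01,  7.75349583e-02,
        4.92136495e-02, -1.64546173e-04]), 'ee_pos': array([ 0.16240296, -0.62872934,  0.22436837]), 'eef_rot': array([-1.05263912e-03,  9.92021370e-01,  1.26065415e-01, -6.78686302e-05]), 'contact_force': array([-0.73730129, -0.00282839,  0.06716977]), 'ft_torque': array([ 0.0251537 ,  0.01302621, -0.03493555]), 'gripper_force': 0.0, 'width': 0.0951995347980001}
0.011
{'fx': 545.4655839471324, 'fy': 545.4655839471324, 'cx': 320.9084618437726, 'cy': 243.78382198702175, 'eye': array([-0.03635973,  0.65423274,  0.69735089]), 'attitude': array([ 0.1648133 , -0.32759062,  0.8319738 , -0.41634188])}
{'fx': 530.2650135235093, 'fy': 530.2650135235093, 'cx': 329.31853558188806, 'cy': 227.7626502187557, 'eye': array([ 0.42127134, -0.00661726,  1.03074795]), 'attitude': array([-0.04813169,  0.71561085, -0.69610276,  0.03202188])}
```

View pics/scene0.png

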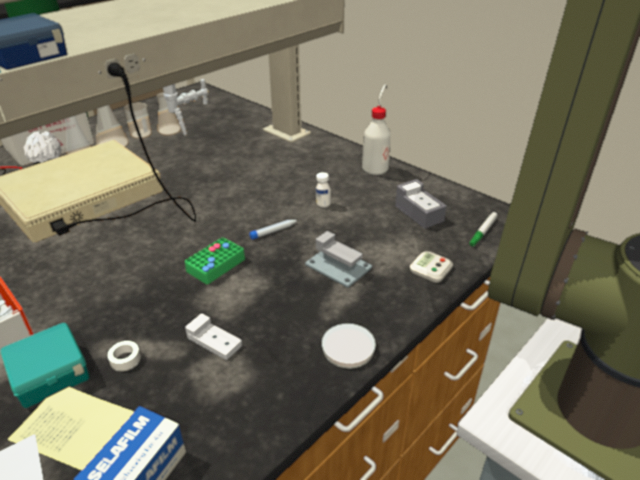

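View pics/top0.png

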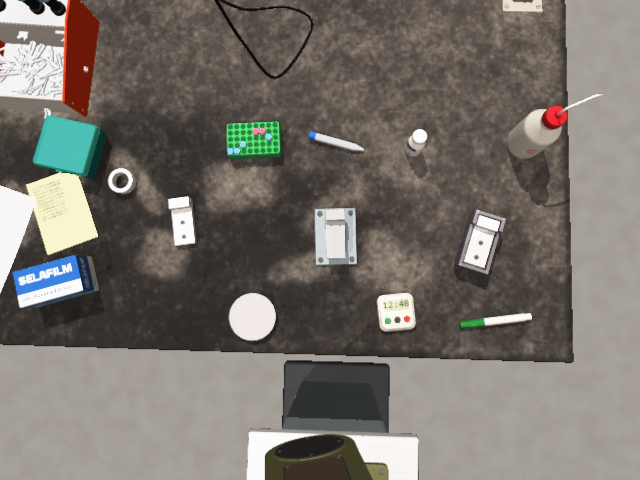

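Both views show the loose bracket (top 181,221; scene 213,337), the stand (top 335,237; scene 340,258) and the nest (top 481,242; scene 420,203); all heels and the raised end point away from the robot.

```bash
cat >> h.py <<'E'
def cam(n):
    s=manip.observe(); d=manip.get_image(n)
    if n=="wrist":
        T=np.eye(4);T[:3,:3]=Rq(s["eef_rot"]).as_matrix();T[:3,3]=s["ee_pos"];T=T@d["tool_from_camera"]
    else:
        T=np.eye(4);T[:3,:3]=Rq(d["attitude"]).as_matrix();T[:3,3]=d["eye"]
    d["T"]=T; return d
def ray(d,uv):
    uv=np.atleast_2d(uv).astype(float)
    v=np.c_[(uv[:,0]-d["cx"])/d["fx"],(uv[:,1]-d["cy"])/d["fy"],np.ones(len(uv))]@d["T"][:3,:3].T
    return d["T"][:3,3],v
def plane(d,uv,z):
    o,v=ray(d,uv); return o+v*((z-o[2])/v[:,2])[:,None]
def proj(d,p):
    c=(np.atleast_2d(p)-d["T"][:3,3])@d["T"][:3,:3]
    return np.c_[d["fx"]*c[:,0]/c[:,2]+d["cx"],d["fy"]*c[:,1]/c[:,2]+d["cy"]]
def tri(obs): # [(d,uv)...]
    A=np.zeros((3,3));b=np.zeros(3)
    for d,uv in obs:
        o,v=ray(d,uv);v=v[0]/np.linalg.norm(v);M=np.eye(3)-np.outer(v,v);A+=M;b+=M@o
    return np.linalg.solve(A,b)
def move(pos,yaw,tilt=0):
    """increments to a tool-down pose with tool x at yaw (deg), from commanded~measured pose"""
    s=manip.observe();r=Rq(s["eef_rot"])
    g=R.from_euler("z",yaw,degrees=True)*R.from_euler("x",180,degrees=True)
    t=r.inv().apply(np.array(pos)-s["ee_pos"])/.75; w=(r.inv()*g).as_rotvec()/(2*np.pi)
    print("move",np.round(t,5),np.round(w,5),"rows",np.linalg.norm(t)*.75/.0417,np.linalg.norm(w)*360/7.16)
E
python3 - <<'E'
from h import *
d=cam("top"); w=cam("wrist"); cv2.imwrite("pics/w0.png",w["color"][:,:,::-1]); print(w["tool_from_camera"].round(4),w["fx"],w["cx"],w["cy"])
im=d["color"].astype(int)
for nm,(x0,x1,y0,y1),z,thr in [("loose",(155,210,185,260),.014,170),("stand",(310,362,200,272),.05,110),("nestbr",(455,510,200,285),.042,170)]:
    c=im[y0:y1,x0:x1]; m=((c.min(2)>thr)).astype(np.uint8)
    k=max(cv2.findContours(m,0,2)[0],key=cv2.contourArea)
    b=cv2.boxPoints(cv2.minAreaRect(k))+[x0,y0]; print(nm,b.round(1).tolist(),plane(d,b,z).round(4).tolist())
    print(plane(d,b.mean(0),z))
E
```

```text
[[-7.000e-04 -9.629e-01 -2.697e-01  7.560e-02]
 [ 1.000e+00 -1.000e-03  1.000e-03  2.000e-04]
 [-1.200e-03 -2.697e-01  9.629e-01 -1.586e-01]
 [ 0.000e+00  0.000e+00  0.000e+00  1.000e+00]] 337.0419930062704 319.2931897149753 237.40052452669582
loose [[167.4, 198.7], [188.9, 195.5], [195.7, 242.4], [174.2, 245.6]] [[0.5856, 0.3365, 0.014], [0.5929, 0.2946, 0.014], [0.5014, 0.2758, 0.014], [0.4942, 0.3173, 0.014]]
[[0.54328666 0.30601842 0.014     ]]
stand [[314.0, 208.0], [356.0, 208.0], [356.0, 264.0], [314.0, 264.0]] [[0.5691, 0.0471, 0.05], [0.5711, -0.0314, 0.05], [0.4667, -0.0338, 0.05], [0.4645, 0.0438, 0.05]]
[[0.5175619  0.00638062 0.05      ]]
nestbr [[458.9, 259.2], [475.3, 212.7], [500.0, 221.4], [483.7, 267.9]] [[0.4813, -0.2245, 0.042], [0.5693, -0.2548, 0.042], [0.554, -0.3008, 0.042], [0.4664, -0.2701, 0.042]]
[[ 0.51752931 -0.26248017  0.042     ]]
```

```bash
python3 - <<'E'
from h import *
move([.47,-.262,.18],0)
E
```

```text
move [ 0.51937 -0.3711   0.06038] [-2.100e-04  1.000e-05  4.023e-02] rows 11.532023237578697 2.0229844619366086
```

{"name": "send_rows", "arguments": {"increments": "0.519 -0.371 0.06 0 0 0.04 -1;0.519 -0.371 0.06 0 0 0.04 -1;0.519 -0.371 0.06 0 0 0.04 -1;0.519 -0.371 0.06 0 0 0.04 -1;0.519 -0.371 0.06 0 0 0.04 -1;0.519 -0.371 0.06 0 0 0.04 -1;0.519 -0.371 0.06 0 0 0.04 -1;0.519 -0.371 0.06 0 0 0.04 -1;0.519 -0.371 0.06 0 0 0.04 -1;0.519 -0.371 0.06 0 0 0.04 -1;0.519 -0.371 0.06 0 0 0.04 -1;0.519 -0.371 0.06 0 0 0.04 -1;0.519 -0.371 0.06 0 0 0.04 -1;0.519 -0.371 0.06 0 0 0.04 -1;0.519 -0.371 0.06 0 0 0.04 -1;0.519 -0.371 0.06 0 0 0.04 -1"}}

```text
time_s: 1.53
ee_pos: [0.4693, -0.2636, 0.1808]
eef_rot: [0.0, 1.0, -0.0, -0.0]
contact_force: [-0.7, -0.2, -0.3]
width: 0.0951
gripper_force: 0.0
```

```bash
cat >> h.py <<'E'
import pickle
def snap(tag):
    d=cam("wrist"); pickle.dump(d,open(f"{tag}.pkl","wb")); cv2.imwrite(f"pics/{tag}.png",d["color"][:,:,::-1]); return d
E
python3 - <<'E'
from h import *
s=manip.observe();print(s["ee_pos"],s["q"],s["qvel"].round(3))
snap("n1"); move([.55,-.262,.18],0)
E
```

```text
[ 0.46925092 -0.26356471  0.18076562] [-6.11350059e-01 -9.17267854e-02  1.94526754e+00 -3.28371459e-04
  1.28787799e+00  9.59588781e-01] [-0.011 -0.002  0.     0.    -0.001  0.003]
move [ 0.10773 -0.00222  0.00107] [ 5.e-05 -0.e+00 -6.e-05] rows 1.9381620433931266 0.0036978675285242123
```

View pics/n1.png

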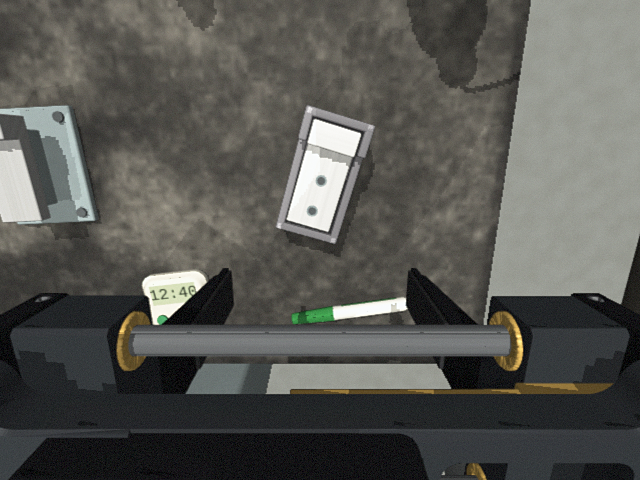

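Nest sits at (325,175) with the heel up the image (336,130), holes at (321,181) and (312,211). The stand's foot shows at the left edge. I'll step across in y and take views along the way.

{"name": "send_rows", "arguments": {"increments": "0 -0.173 0 0 0 0 -1;0 -0.173 0 0 0 0 -1;0 -0.173 0 0 0 0 -1;0 -0.173 0 0 0 0 -1;0 -0.173 0 0 0 0 -1;0 -0.173 0 0 0 0 -1"}}

```text
time_s: 2.08
ee_pos: [0.4696, -0.1337, 0.181]
eef_rot: [0.0, 1.0, 0.001, 0.0]
contact_force: [0.0, 0.0, -0.3]
width: 0.0951
gripper_force: 0.0
```

```bash
python3 -c "
from h import *
print(manip.observe()['qvel'].round(3));snap('n2')"
```

```text
[-0.024  0.013 -0.012  0.001  0.001  0.002]
```

{"name": "send_rows", "arguments": {"increments": "0 -0.173 0 0 0 0 -1;0 -0.173 0 0 0 0 -1;0 -0.173 0 0 0 0 -1;0 -0.173 0 0 0 0 -1;0 -0.173 0 0 0 0 -1;0 -0.173 0 0 0 0 -1"}}

```text
time_s: 2.63
ee_pos: [0.4698, -0.0044, 0.1807]
eef_rot: [0.0, 1.0, 0.0, 0.0]
contact_force: [0.8, -1.0, -0.5]
width: 0.0953
gripper_force: 0.0
```

```bash
python3 -c "
from h import *
print(manip.observe()['qvel'].round(3));snap('n3')"
```

```text
[-0.023  0.003 -0.002  0.003  0.003  0.002]
```

{"name": "send_rows", "arguments": {"increments": "0.02 -0.2 0 0 0 0 -1;0.02 -0.2 0 0 0 0 -1;0.02 -0.2 0 0 0 0 -1;0.02 -0.2 0 0 0 0 -1;0.02 -0.2 0 0 0 0 -1;0.02 -0.2 0 0 0 0 -1;0.02 -0.2 0 0 0 0 -1"}}

```text
time_s: 3.27
ee_pos: [0.4847, 0.1453, 0.1805]
eef_rot: [0.0, 1.0, -0.0, -0.0]
contact_force: [1.2, -0.6, -0.1]
width: 0.0948
gripper_force: 0.0
```

```bash
python3 -c "
from h import *
print(manip.observe()['qvel'].round(3));snap('n4')"
```

```text
[-0.011 -0.01   0.009  0.    -0.002  0.001]
```

{"name": "send_rows", "arguments": {"increments": "0 -0.2 0 0 0 0 -1;0 -0.2 0 0 0 0 -1;0 -0.2 0 0 0 0 -1;0 -0.2 0 0 0 0 -1;0 -0.2 0 0 0 0 -1;0 -0.2 0 0 0 0 -1;0 -0.2 0 0 0 0 -1"}}

```text
time_s: 3.9
ee_pos: [0.4844, 0.2952, 0.1804]
eef_rot: [0.0, 1.0, -0.0, -0.0]
contact_force: [0.3, -0.1, -0.2]
width: 0.0953
gripper_force: 0.0
```

```bash
python3 -c "
from h import *
print(manip.observe()['qvel'].round(3));snap('n5')
L=[pickle.load(open(f'n{i}.pkl','rb')) for i in (2,3,4,5)]
print([d['T'][:3,3].round(4).tolist() for d in L])
c=[d['color'][60:270,:,::-1] for d in L]
cv2.imwrite('pics/m.png',cv2.resize(np.vstack([np.hstack(c[:2]),np.hstack(c[2:])]),(800,262)))
a=c[1][:,150:470];cv2.imwrite('pics/st.png',cv2.resize(a,None,fx=2.4,fy=2.4,interpolation=cv2.INTER_CUBIC))
"
```

```text
[-0.012 -0.011  0.009  0.001 -0.001  0.004]
[[0.5452, -0.1339, 0.3397], [0.5455, -0.0046, 0.3394], [0.5604, 0.1449, 0.339], [0.5601, 0.2949, 0.339]]
```

View pics/m.png

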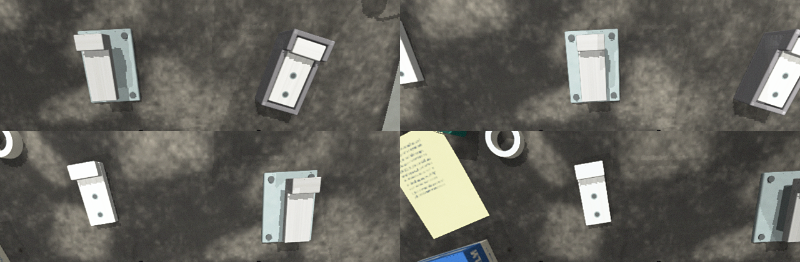

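View pics/st.png

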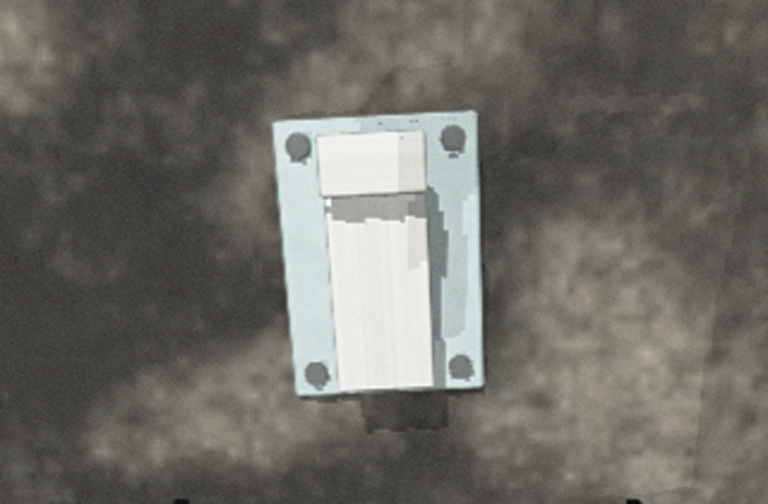

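The strip shows the loose bracket in n4/n5, the nest in n2 and the stand in all. The stand close-up shows the raised end's top corners at zoomed (317,136),(424,130),(427,193),(319,195) and deck open-end corners (340,390),(433,386), so its yaw is a few degrees off world x. Next I'll extract corners with contours.

```bash
cat > seg.py <<'E'
from h import *
def blobs(d,thr,box,ero=0):
    x0,x1,y0,y1=box; c=d["color"][y0:y1,x0:x1].astype(int)
    m=((c.min(2)>thr)&(c.max(2)-c.min(2)<14)).astype(np.uint8)
    out=[]
    for k in cv2.findContours(m,0,1)[0]:
        if cv2.contourArea(k)<150: continue
        k=k+np.array([x0,y0]); p=cv2.approxPolyDP(k,2.5,True)[:,0]
        out.append((cv2.contourArea(k),p))
    return out
E
python3 - <<'E'
from seg import *
D={i:pickle.load(open(f'n{i}.pkl','rb')) for i in range(1,6)}
for i,b,t in [(3,(250,350,100,235),200),(2,(110,230,80,235),200),(4,(400,540,100,260),200),(1,(270,390,90,260),200),(2,(400,540,80,250),200),(5,(270,360,100,250),200),(4,(90,210,90,250),200)]:
    print(i,b)
    for a,p in blobs(D[i],t,b): print("  ",a,p.tolist())
tiles=[]
for i,(x,y) in [(5,(262,90)),(4,(80,90)),(1,(260,90)),(2,(395,85))]:
    tiles.append(cv2.resize(D[i]["color"][y:y+165,x:x+150,::-1],None,fx=2.6,fy=2.6*.69*1.0/0.69*0.7,interpolation=cv2.INTER_CUBIC)[:300,:390])
cv2.imwrite("pics/z.png",np.vstack([np.hstack(tiles[:2]),np.hstack(tiles[2:])]))
E
```

```text
3 (250, 350, 100, 235)
   4161.5 [[265, 113], [266, 127], [269, 127], [266, 120], [270, 113], [280, 116], [282, 111], [288, 113], [283, 114], [281, 120], [283, 134], [279, 133], [280, 125], [277, 129], [269, 129], [272, 134], [267, 135], [271, 138], [268, 140], [274, 143], [267, 142], [272, 145], [268, 145], [269, 153], [277, 153], [277, 158], [283, 155], [278, 163], [281, 160], [284, 163], [284, 153], [287, 165], [280, 169], [284, 170], [285, 166], [288, 177], [282, 182], [279, 177], [277, 181], [271, 180], [276, 187], [279, 185], [275, 191], [272, 186], [272, 194], [276, 190], [280, 194], [278, 191], [281, 189], [282, 192], [283, 188], [285, 193], [286, 184], [289, 185], [291, 222], [329, 220], [326, 151], [294, 153], [286, 149], [282, 154], [275, 150], [278, 144], [279, 149], [283, 144], [277, 139], [279, 134], [284, 140], [326, 138], [325, 114], [292, 116], [288, 114], [297, 114], [299, 111], [296, 114], [296, 110]]
2 (110, 230, 80, 235)
   2655.0 [[133, 149], [147, 221], [185, 219], [174, 151], [144, 153]]
   991.0 [[161, 115], [119, 116], [123, 140], [164, 138]]
4 (400, 540, 100, 260)
   2631.5 [[460, 167], [456, 238], [494, 236], [501, 169], [470, 171]]
   953.5 [[513, 134], [470, 136], [468, 159], [510, 157]]
1 (270, 390, 90, 260)
   2990.5 [[307, 150], [287, 219], [327, 230], [347, 166], [320, 158], [317, 153]]
   1113.0 [[314, 120], [309, 143], [354, 154], [359, 133]]
2 (400, 540, 80, 250)
   2961.0 [[458, 151], [430, 219], [469, 231], [497, 167]]
   1096.0 [[477, 120], [468, 142], [511, 156], [520, 134]]
5 (270, 360, 100, 250)
   2588.5 [[326, 140], [288, 148], [286, 144], [298, 210], [337, 203]]
   963.5 [[323, 108], [280, 115], [283, 137], [325, 130]]
4 (90, 210, 90, 250)
   2961.0 [[163, 133], [124, 139], [146, 211], [183, 205]]
   988.0 [[151, 110], [109, 115], [113, 136], [155, 131]]
```

View pics/z.png

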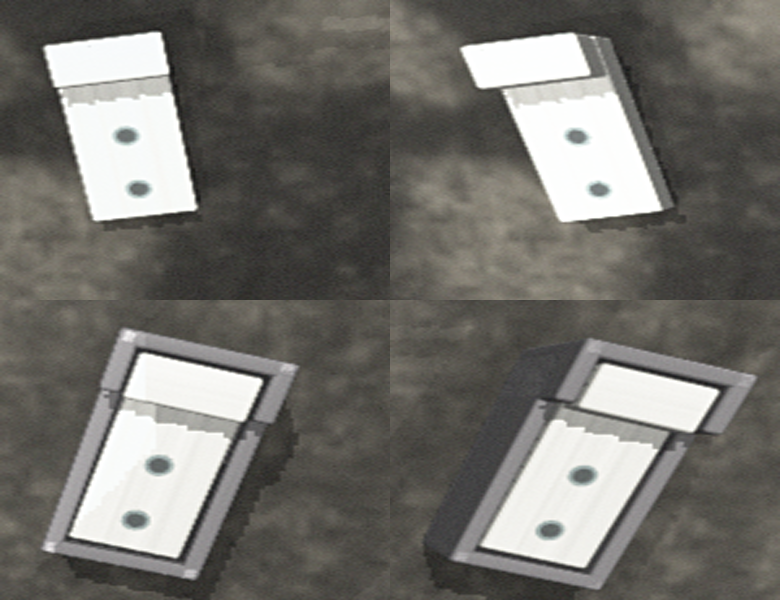

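Clean quads: loose bracket top row (heel corners n5 (323,108)…(283,137), plain end (298,210),(337,203)); nest bottom row, bracket's plain end (287,219),(327,230) in n1.

```bash
python3 - <<'E'
from h import *
D={i:pickle.load(open(f'n{i}.pkl','rb')) for i in range(1,6)}
def T(*o): return tri([(D[i],np.mean(p,0)) for i,p in o])
obj={
"loose":(((5,[[323,108],[280,115],[283,137],[325,130]]),(4,[[151,110],[109,115],[113,136],[155,131]])),
         ((5,[[298,210]]),(4,[[146,211]])),((5,[[337,203]]),(4,[[183,205]]))),
"stand":(((2,[[161,115],[119,116],[123,140],[164,138]]),(4,[[513,134],[470,136],[468,159],[510,157]]),(3,[[282.1,116.7],[326.7,114.2],[327.9,140.4],[282.9,141.2]])),
         ((2,[[147,221]]),(4,[[456,238]]),(3,[[291.7,222.5]])),((2,[[185,219]]),(4,[[494,236]]),(3,[[330.4,220.8]]))),
"nest":(((1,[[314,120],[309,143],[354,154],[359,133]]),(2,[[477,120],[468,142],[511,156],[520,134]])),
        ((1,[[287,219]]),(2,[[430,219]])),((1,[[327,230]]),(2,[[469,231]])))}
for n,(h,a,b) in obj.items():
    H,A,B=T(*h),T(*a),T(*b); E=(A+B)/2; v=H-E
    print(n,"H",H.round(4),"A",A.round(4),"B",B.round(4),"width",np.linalg.norm(A-B).round(4),"len H-E",np.linalg.norm(v[:2]).round(4),"yaw",np.degrees(np.arctan2(v[1],v[0])).round(2),"yawAB",np.degrees(np.arctan2(*(A-B)[1::-1])).round(2)-90)
    zt,zh={"loose":(.014,.028),"stand":(.045,.059),"nest":(.042,.056)}[n]
    for i,p in h:
        q=plane(D[i],p,zh); 
        e=q[np.argsort(q[:,0])]; u=e[2:].mean(0)-e[:2].mean(0); e2=q[np.argsort(q[:,1])]; w=e2[2:].mean(0)-e2[:2].mean(0)
        print("  heel",i,q.mean(0).round(4),"L",np.linalg.norm(u).round(4),"W",np.linalg.norm(w).round(4),"yawW",(np.degrees(np.arctan2(w[1],w[0]))-90).round(2))
    for (i,p),(j,r) in zip(a,b):
        q=plane(D[i],[p[0],r[0]],zt); m=q.mean(0); print("  end",i,m.round(4),"W",np.linalg.norm(q[0]-q[1]).round(4),"yaw",(np.degrees(np.arctan2(*(q[0]-q[1])[1::-1]))-90).round(2))
E
```

```text
loose H [0.5775 0.309  0.0267] A [0.4962 0.3155 0.0116] B [0.5031 0.2772 0.0143] width 0.039 len H-E 0.0788 yaw 9.2 yawAB 10.219999999999999
  heel 5 [0.5773 0.3089 0.028 ] L 0.0183 W 0.0377 yawW 8.81
  heel 4 [0.5774 0.3083 0.028 ] L 0.0174 W 0.0376 yawW 6.27
  end 5 [0.5004 0.2963 0.014 ] W 0.0387 yaw 10.23
  end 4 [0.4994 0.2958 0.014 ] W 0.0373 yaw 9.07
stand H [0.5573 0.0066 0.0579] A [0.4773 0.0201 0.0442] B [ 0.479  -0.0144  0.0442] width 0.0345 len H-E 0.0792 yaw 2.73 yawAB 2.9200000000000017
  heel 2 [0.5573 0.0062 0.059 ] L 0.0177 W 0.033 yawW 2.0
  heel 4 [0.5574 0.0073 0.059 ] L 0.0178 W 0.034 yawW 2.54
  heel 3 [0.5568 0.0064 0.059 ] L 0.0191 W 0.0355 yawW 1.99
  end 2 [0.4791 0.0027 0.045 ] W 0.0342 yaw 3.07
  end 4 [0.4782 0.0035 0.045 ] W 0.0343 yaw 3.05
  end 3 [0.4778 0.0023 0.045 ] W 0.0347 yaw 2.55
nest H [ 0.5494 -0.2761  0.0547] A [ 0.4789 -0.2349  0.0406] B [ 0.4683 -0.2712  0.0416] width 0.0378 len H-E 0.0792 yaw -16.94 yawAB -16.189999999999998
  heel 1 [ 0.5492 -0.2762  0.056 ] L 0.0174 W 0.0376 yawW -14.32
  heel 2 [ 0.5493 -0.2756  0.056 ] L 0.0177 W 0.0379 yawW -16.63
  end 1 [ 0.4738 -0.2531  0.042 ] W 0.0376 yaw -15.87
  end 2 [ 0.4738 -0.2527  0.042 ] W 0.0383 yaw -17.01
```

```bash
python3 - <<'E'
from h import *
move([.5507,.3044,.06],9.2)
move([.5507,.3044,.0145],9.2)
E
```

```text
move [ 0.08843 -0.0126   0.16066] [ 1.000e-04  4.000e-05 -2.569e-02] rows 3.306102488699658 1.2915838567278646
move [ 0.08844 -0.01263  0.22133] [ 1.000e-04  4.000e-05 -2.569e-02] rows 4.2927313712174815 1.2915838567278646
```

{"name": "send_rows", "arguments": {"increments": "0.0884 -0.0126 0.1 0 0 -0.0257 -1;0.0884 -0.0126 0.16 0 0 -0.0257 -1;0.0884 -0.0126 0.16 0 0 -0.0257 -1;0.0884 -0.0126 0.19 0 0 -0.0257 -1;0.0884 -0.0126 0.21 0 0 -0.0257 -1;0.0884 -0.0126 0.2213 0 0 -0.0257 -1;0.0884 -0.0126 0.2213 0 0 -0.0257 -1;0.0884 -0.0126 0.2213 0 0 -0.0257 -1"}}

```text
time_s: 4.62
ee_pos: [0.5511, 0.3063, 0.0163]
eef_rot: [-0.0, 0.997, 0.081, 0.001]
contact_force: [0.3, 0.5, -0.1]
width: 0.0953
gripper_force: 0.0
```

{"name": "send_rows", "arguments": {"increments": "0 0 0 0 0 0 0.3;0 0 0 0 0 0 0.3;0 0 0 0 0 0 0.3;0 0 0 0 0 0 0.3;0 0 0 0 0 0 0.3;0 0 0 0 0 0 0.3;0 0 0 0 0 0 0.3;0 0 0 0 0 0 0.3", "squeeze": 20}}

```text
time_s: 5.28
ee_pos: [0.5502, 0.3065, 0.0146]
eef_rot: [0.0, 0.997, 0.081, -0.0]
contact_force: [0.7, 0.2, -0.5]
width: 0.0474
gripper_force: 0.0
```

{"name": "send_rows", "arguments": {"increments": "0 0 0 0 0 0 1;0 0 0 0 0 0 1;0 0 0 0 0 0 1;0 0 0 0 0 0 1"}}

```text
time_s: 5.62
ee_pos: [0.5502, 0.3064, 0.0145]
eef_rot: [0.0, 0.997, 0.081, -0.0]
contact_force: [0.0, -0.1, 0.2]
width: 0.04
gripper_force: 20.0
```

{"name": "send_rows", "arguments": {"increments": "0 0 -0.06 0 0 0 1;0 0 -0.12 0 0 0 1;0 0 -0.15 0 0 0 1;0 0 -0.15 0 0 0 1"}}

```text
time_s: 5.95
ee_pos: [0.5547, 0.3086, 0.1359]
eef_rot: [-0.002, 0.997, 0.081, 0.007]
contact_force: [0.9, 1.6, -0.5]
width: 0.0401
gripper_force: 20.0
```

```bash
python3 - <<'E'
from h import *
for i in range(3): print(manip.observe()["ee_pos"])
s=manip.observe(); print(s["width"],s["gripper_force"])
r=R.from_euler("z",2.73,degrees=True)
tgt=r.apply([-.028,0,0])+[.5222,.0049,.13]; print(tgt); move(tgt,95); move(tgt,182.73)
E
```

```text
[0.55467709 0.30863463 0.13593123]
[0.55467709 0.30863463 0.13593123]
[0.55467709 0.30863463 0.13593123]
0.040082529080039495 19.99896615743637
[0.49423178 0.00356638 0.13      ]
move [-0.14561  0.38831  0.00444] [ 0.00112 -0.0022  -0.23795] rows 7.459361886631747 11.964360428973539
move [-0.14561  0.38831  0.00444] [ 0.00321 -0.00111 -0.48163] rows 7.459361886631747 24.216748800039827
```

{"name": "send_rows", "arguments": {"increments": "-0.138 0.387 -0.011 0 0 -0.1 1;-0.138 0.387 -0.011 0 0 -0.1 1;-0.138 0.387 -0.011 0 0 -0.1 1;-0.138 0.387 -0.011 0 0 -0.1 1;-0.138 0.387 -0.011 0 0 -0.1 1;-0.138 0.387 -0.011 0 0 -0.2 1;-0.138 0.387 -0.011 0 0 -0.2 1;-0.138 0.387 -0.011 0 0 -0.2 1;-0.138 0.387 -0.011 0 0 -0.2 1;-0.138 0.387 -0.011 0 0 -0.2 1;-0.138 0.387 -0.011 0 0 -0.3 1;-0.138 0.387 -0.011 0 0 -0.3 1;-0.138 0.387 -0.011 0 0 -0.3 1;-0.138 0.387 -0.011 0 0 -0.3 1;-0.138 0.387 -0.011 0 0 -0.3 1;-0.138 0.387 -0.011 0 0 -0.35 1;-0.138 0.387 -0.011 0 0 -0.35 1;-0.138 0.387 -0.011 0 0 -0.35 1;-0.138 0.387 -0.011 0 0 -0.35 1;-0.138 0.387 -0.011 0 0 -0.35 1"}}

```text
time_s: 7.62
ee_pos: [0.4947, 0.0034, 0.1345]
eef_rot: [-0.001, 0.381, 0.924, -0.0]
contact_force: [-0.4, 0.1, -1.1]
width: 0.0399
gripper_force: 20.0
```

```bash
python3 - <<'E'
from h import *
s=manip.observe(); print(s["qvel"].round(3),s["q"].round(2))
r=R.from_euler("z",2.73,degrees=True)
tgt=r.apply([-.028,0,0])+[.5222,.0049,.13]; move(tgt,182.73)
E
```

```text
[ 0.001 -0.003 -0.005 -0.     0.001  0.013] [-0.1  -0.15  2.08  0.    1.21 -0.89]
move [ 0.00056 -0.00027  0.00605] [-4.0000e-05 -2.3000e-04 -1.3211e-01] rows 0.10936073175824393 6.642608900335568
```

```bash
python3 - <<'E'
from h import *
r=R.from_euler("z",2.73,degrees=True)
for x,z in [(-.033,.085),(-.033,.065)]:
    move(r.apply([x,0,0])+[.5222,.0049,z],182.73)
E
```

```text
move [ 0.00499 -0.00514  0.06606] [-4.0000e-05 -2.3000e-04 -1.3211e-01] rows 1.195054246484629 6.642608900335568
move [ 0.00496 -0.00512  0.09272] [-4.0000e-05 -2.3000e-04 -1.3211e-01] rows 1.6726206611681556 6.642608900335568
```

{"name": "send_rows", "arguments": {"increments": "0.005 -0.0051 0 0 0 -0.1321 1;0.005 -0.0051 0 0 0 -0.1321 1;0.005 -0.0051 0 0 0 -0.1321 1;0.005 -0.0051 0 0 0 -0.1321 1;0.005 -0.0051 0 0 0 -0.1321 1;0.005 -0.0051 0 0 0 -0.1321 1;0.005 -0.0051 0 0 0 -0.1321 1;0.005 -0.0051 0.06 0 0 -0.1321 1;0.005 -0.0051 0.066 0 0 -0.1321 1;0.005 -0.0051 0.08 0 0 -0.1321 1;0.005 -0.0051 0.0927 0 0 -0.1321 1;0.005 -0.0051 0.0927 0 0 -0.1321 1;0.005 -0.0051 0.0927 0 0 -0.1321 1;0.005 -0.0051 0.0927 0 0 -0.1321 1"}}

```text
time_s: 8.78
ee_pos: [0.4908, 0.0031, 0.067]
eef_rot: [0.001, -0.025, 1.0, -0.0]
contact_force: [0.1, 0.1, -1.8]
width: 0.04
gripper_force: 20.0
```

```bash
python3 - <<'E'
from h import *
print(manip.observe()["contact_force"]); snap("p1")
d=pickle.load(open("p1.pkl","rb")); s=cam("scene")
a=cv2.resize(s["color"][210:310,270:400,::-1],(400,308),interpolation=2); b=cv2.resize(d["color"][60:360,130:520,::-1],(400,308),interpolation=2)
cv2.imwrite("pics/p1z.png",np.hstack([a,b]))
r=R.from_euler("z",2.73,degrees=True); move(r.apply([-.033,0,0])+[.5222,.0049,.060],182.73)
E
```

```text
[ 0.07968386  0.14762632 -1.82670568]
move [0.00222 0.00039 0.00959] [-5.0e-05  3.7e-04  4.1e-04] rows 0.17716777192356625 0.027712522625574176
```

View pics/p1z.png

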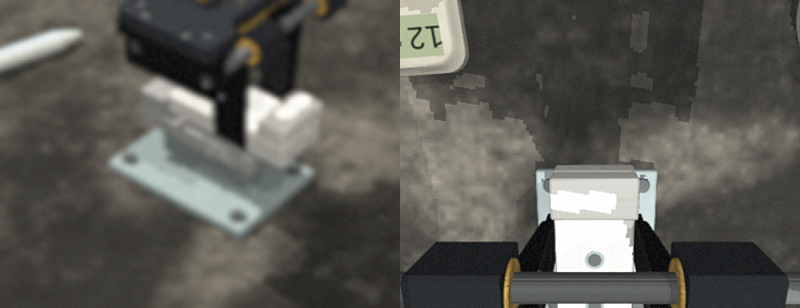

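The scene crop (left) shows the bracket level just above the deck with its heel over the open end; the wrist crop (right) shows it centred between the fingers over the foot plate. Next I lower it until it touches, then slide to the raised end.

{"name": "send_rows", "arguments": {"increments": "0.002 0 0.004 0 0 0 1;0.002 0 0.0065 0 0 0 1;0.002 0 0.0065 0 0 0 1;0.002 0 0.0065 0 0 0 1"}}

```text
time_s: 9.22
ee_pos: [0.4882, 0.0031, 0.0609]
eef_rot: [-0.0, -0.025, 1.0, 0.0]
contact_force: [-0.1, -0.2, -1.5]
width: 0.0401
gripper_force: 20.0
```

{"name": "send_rows", "arguments": {"increments": "0 0 0.0013 0 0 0 1;0 0 0.0013 0 0 0 1;0 0 0.0013 0 0 0 1"}}

```text
time_s: 9.47
ee_pos: [0.4884, 0.0031, 0.06]
eef_rot: [-0.0, -0.025, 1.0, 0.0]
contact_force: [0.7, -1.1, -1.8]
width: 0.04
gripper_force: 20.0
```

{"name": "send_rows", "arguments": {"increments": "0 0 0.0013 0 0 0 1;0 0 0.0013 0 0 0 1;0 0 0.0013 0 0 0 1"}}

```text
time_s: 9.72
ee_pos: [0.4886, 0.0031, 0.0595]
eef_rot: [0.0, -0.025, 1.0, -0.0]
contact_force: [-1.6, -0.0, 2.5]
width: 0.0401
gripper_force: 20.0
```

{"name": "send_rows", "arguments": {"increments": "-0.002 0 0 0 0 0 1;-0.0035 0 0 0 0 0 1;-0.0035 0 0 0 0 0 1"}}

```text
time_s: 9.97
ee_pos: [0.491, 0.0032, 0.0595]
eef_rot: [-0.0, -0.025, 1.0, -0.0]
contact_force: [-4.1, 0.5, 5.1]
width: 0.0401
gripper_force: 20.0
```

{"name": "send_rows", "arguments": {"increments": "-0.0013 0 0 0 0 0 1;-0.002 0 0 0 0 0 1;-0.002 0 0 0 0 0 1"}}

```text
time_s: 10.22
ee_pos: [0.4923, 0.0033, 0.0595]
eef_rot: [-0.001, -0.025, 1.0, -0.0]
contact_force: [-5.6, -0.3, 6.7]
width: 0.0397
gripper_force: 20.0
```

{"name": "send_rows", "arguments": {"increments": "-0.0013 0 0 0 0 0 1;-0.0013 0 0 0 0 0 1;-0.0013 0 0 0 0 0 1"}}

```text
time_s: 10.47
ee_pos: [0.4933, 0.0034, 0.0595]
eef_rot: [-0.0, -0.025, 1.0, -0.0]
contact_force: [-3.4, 0.6, 6.5]
width: 0.04
gripper_force: 20.0
```

{"name": "send_rows", "arguments": {"increments": "-0.0013 0 0 0 0 0 1;-0.0013 0 0 0 0 0 1;-0.0013 0 0 0 0 0 1"}}

```text
time_s: 10.72
ee_pos: [0.4943, 0.0034, 0.0595]
eef_rot: [-0.0, -0.025, 1.0, -0.0]
contact_force: [-4.2, -0.9, 5.0]
width: 0.04
gripper_force: 20.0
```

{"name": "send_rows", "arguments": {"increments": "-0.0013 0 0 0 0 0 1;-0.0013 0 0 0 0 0 1;-0.0013 0 0 0 0 0 1"}}

```text
time_s: 10.97
ee_pos: [0.4949, 0.0034, 0.0595]
eef_rot: [-0.001, -0.025, 1.0, -0.0]
contact_force: [-5.2, -0.5, 6.9]
width: 0.0395
gripper_force: 20.0
```

{"name": "send_rows", "arguments": {"increments": "-0.0013 0 0 0 0 0 1;-0.0013 0 0 0 0 0 1;-0.0013 0 0 0 0 0 1"}}

```text
time_s: 11.22
ee_pos: [0.4949, 0.0034, 0.0595]
eef_rot: [-0.002, -0.025, 1.0, -0.0]
contact_force: [-9.8, -0.7, 11.4]
width: 0.0398
gripper_force: 20.0
```

{"name": "send_rows", "arguments": {"increments": "0 0 0 0 0 0 0;0 0 0 0 0 0 -1;0 0 0 0 0 0 -1;0 0 0 0 0 0 -1;0 0 0 0 0 0 -1;0 0 -0.005 0 0 0 -1;0 0 -0.02 0 0 0 -1;0 0 -0.06 0 0 0 -1;-0.1 0 -0.16 0 0 0 -1;-0.1 0 -0.16 0 0 0 -1;-0.1 0 -0.16 0 0 0 -1;-0.1 0 -0.16 0 0 0 -1;-0.1 0 -0.16 0 0 0 -1;-0.1 0 -0.16 0 0 0 -1"}}

```text
time_s: 12.38
ee_pos: [0.5699, 0.0074, 0.1779]
eef_rot: [-0.001, -0.025, 1.0, 0.0]
contact_force: [0.5, 0.1, -0.9]
width: 0.095
gripper_force: 0.0
```

```bash
python3 - <<'E'
from seg import *
d=snap("q1"); t=cam("top"); pickle.dump(t,open("t1.pkl","wb"))
for a,p in blobs(d,150,(200,440,60,260)): print(a,p.tolist())
a=cv2.resize(d["color"][60:260,220:420,::-1],(400,400),interpolation=2); b=cv2.resize(t["color"][190:280,290:380,::-1],(400,400),interpolation=2)
cv2.imwrite("pics/q1z.png",np.hstack([a,b]))
E
```

```text
5857.0 [[293, 121], [294, 192], [300, 231], [340, 232], [344, 226], [341, 222], [343, 208], [344, 215], [350, 211], [357, 219], [352, 226], [347, 226], [359, 225], [358, 211], [354, 208], [357, 207], [350, 207], [354, 201], [358, 204], [352, 198], [355, 193], [358, 195], [355, 197], [360, 199], [358, 185], [353, 191], [349, 187], [353, 184], [344, 183], [348, 174], [351, 178], [359, 175], [355, 173], [357, 168], [355, 171], [347, 166], [346, 170], [343, 165], [345, 152], [349, 160], [347, 164], [353, 163], [354, 167], [359, 163], [355, 161], [360, 159], [354, 151], [359, 153], [360, 144], [356, 146], [355, 143], [357, 151], [352, 149], [355, 158], [344, 151], [345, 145], [352, 145], [344, 144], [344, 134], [348, 132], [344, 121]]
1424.5 [[293, 92], [294, 119], [345, 119], [345, 92]]
```

View pics/q1z.png

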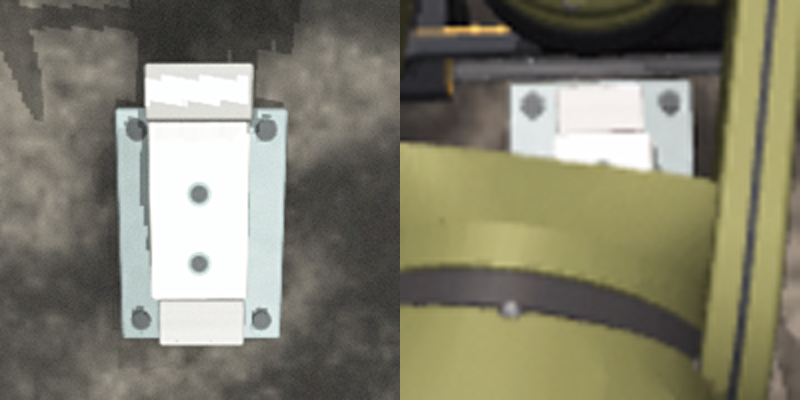

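Left crop: bracket flat on the deck, plain end meeting the raised end at zoomed (200,300), heel at the open end (199,92). I'll check the alignment numerically, then plan the press.

```bash
python3 - <<'E'
from h import *
d=pickle.load(open("q1.pkl","rb"))
def rep(n,uv,z):
    q=plane(d,uv,z); L=(q[0]+q[3])/2-(q[1]+q[2])/2; print(n,q.mean(0).round(4)); 
    u=(q[1]+q[2])/2;v=(q[0]+q[3])/2; return q.mean(0)
H=rep("heel1",[[293,92],[294,119.5],[345,119.5],[345,92]],.073)
S=rep("raised",[[300,211],[300.5,232.5],[341.5,232.5],[341.5,211]],.059)
v=S-H; print("H->S dist",np.linalg.norm(v[:2]),"yaw",np.degrees(np.arctan2(v[1],v[0])))
q=plane(d,[[293,121],[345,121]],.073);w=q[1]-q[0];print("heel yaw",np.degrees(np.arctan2(w[1],w[0])))
foot=np.array([[116,109],[288,109],[280,337],[124,337]])/2+[220,60]; f=plane(d,foot,.008); print("foot",f.round(4),f.mean(0))
x=(f[2]+f[3]-f[0]-f[1]);y=(f[0]+f[3]-f[1]-f[2]);print(np.degrees(np.arctan2(x[1],x[0])),np.degrees(np.arctan2(y[1],y[0]))-90)
r=R.from_euler("z",2.73,degrees=True); print("heel1 in stand", r.inv().apply(H-[.5222,.0049,.045]),r.inv().apply(S-[.5222,.0049,.045]))
# nest press
n=R.from_euler("z",-16.6,degrees=True); c=np.array([.5158,-.2659,0]); print("press",c+n.apply([-.035,0,.042]),"pinch",c+n.apply([.014,0,.056]))
move([.5699-.05,-.2,.178],163.4)
E
```

```text
heel1 [0.4673 0.0017 0.073 ]
raised [0.5575 0.0075 0.059 ]
H->S dist 0.0903806099207887 yaw 3.7194270832205243
heel yaw 92.85492993131243
foot [[ 0.4703 -0.0362  0.008 ]
 [ 0.4664  0.0427  0.008 ]
 [ 0.5743  0.048   0.008 ]
 [ 0.5782 -0.0304  0.008 ]] [0.52226811 0.00604799 0.008     ]
2.9352523677691766 -177.14111210974312
heel1 in stand [-0.0549618  -0.00061839  0.028     ] [0.03540534 0.00094229 0.014     ]
press [ 0.48225871 -0.25590091  0.042     ] pinch [ 0.52921652 -0.26989964  0.056     ]
move [ 0.07966 -0.27293 -0.00123] [-2.000e-05 -6.300e-04  5.414e-02] rows 5.113583612949521 2.722332691300879
```

First bracket is snug (heel at −55 mm, yaw matches within 0.1°, about 1 mm off centre). Now to the nest.

```bash
python3 - <<'E'
from h import *
move([.5445,-.2745,.18],163.4)
E
```

```text
move [ 0.05192 -0.37379 -0.00405] [-2.000e-05 -6.300e-04  5.414e-02] rows 6.7876932092032565 2.722332691300879
```

{"name": "send_rows", "arguments": {"increments": "0.052 -0.374 -0.003 0 0 0.054 1;0.052 -0.374 -0.003 0 0 0.054 1;0.052 -0.374 -0.003 0 0 0.054 1;0.052 -0.374 -0.003 0 0 0.054 1;0.052 -0.374 -0.003 0 0 0.054 1;0.052 -0.374 -0.003 0 0 0.054 1;0.052 -0.374 -0.003 0 0 0.054 1;0.052 -0.374 -0.003 0 0 0.054 1;0.052 -0.374 -0.003 0 0 0.054 1;0.052 -0.374 -0.003 0 0 0.054 1"}}

```text
time_s: 13.32
ee_pos: [0.5455, -0.2739, 0.1799]
eef_rot: [-0.001, 0.144, 0.99, 0.001]
contact_force: [0.6, 0.9, 0.6]
width: 0.034
gripper_force: 0.0
```

```bash
python3 - <<'E'
from seg import *
d=snap("r1")
for a,p in blobs(d,200,(220,420,60,270)):
    print(a,p.tolist(), plane(d,p.mean(0),.056 if a<1800 else .042).round(4))
    print(plane(d,p,.056 if a<1800 else .042).round(4).tolist())
n=R.from_euler("z",-16.6,degrees=True); c=np.array([.5158,-.2659,0]); move(c+n.apply([-.033,0,.08]),163.4);move(c+n.apply([-.033,0,.055]),163.4)
E
```

```text
880.0 [[297, 228], [297, 248], [341, 248], [341, 228]] [[ 0.5485 -0.2757  0.056 ]]
[[0.5345, -0.2913, 0.056], [0.5517, -0.2968, 0.056], [0.5628, -0.2597, 0.056], [0.5454, -0.2549, 0.056]]
3166.0 [[297, 144], [298, 214], [327, 214], [335, 217], [337, 222], [334, 223], [339, 223], [342, 145]] [[ 0.5208 -0.2608  0.042 ]]
[[0.4675, -0.271, 0.042], [0.5255, -0.2884, 0.042], [0.5329, -0.2635, 0.042], [0.5376, -0.2574, 0.042], [0.5426, -0.2569, 0.042], [0.5427, -0.2598, 0.042], [0.544, -0.2554, 0.042], [0.4793, -0.2346, 0.042]]
move [ 0.08501 -0.00183  0.13384] [ 0.00014 -0.00031  0.00027] rows 2.85193533297821 0.021552607332881037
move [ 0.08495 -0.00186  0.16718] [ 0.00014 -0.00031  0.00027] rows 3.3728077636088005 0.021552607332881037
```

{"name": "send_rows", "arguments": {"increments": "0.085 -0.002 0.06 0 0 0 1;0.085 -0.002 0.12 0 0 0 1;0.085 -0.002 0.134 0 0 0 1;0.085 -0.002 0.15 0 0 0 1;0.085 -0.002 0.163 0 0 0 1;0.085 -0.002 0.163 0 0 0 1;0.085 -0.002 0.163 0 0 0 1;0.085 -0.002 0.163 0 0 0 1"}}

```text
time_s: 14.03
ee_pos: [0.4874, -0.2591, 0.0617]
eef_rot: [0.002, 0.144, 0.99, -0.001]
contact_force: [0.9, 0.2, 0.2]
width: 0.001
gripper_force: 0.0
```

{"name": "send_rows", "arguments": {"increments": "0 0 0.004 0 0 0 1;0 0 0.008 0 0 0 1;0 0 0.012 0 0 0 1;0 0 0.012 0 0 0 1;0 0 0.012 0 0 0 1"}}

```text
time_s: 14.45
ee_pos: [0.4848, -0.258, 0.0498]
eef_rot: [-0.0, 0.144, 0.99, 0.0]
contact_force: [0.4, -0.2, 0.4]
width: 0.0007
gripper_force: 0.0
```

{"name": "send_rows", "arguments": {"increments": "0 0 0.004 0 0 0 1;0 0 0.008 0 0 0 1;0 0 0.012 0 0 0 1;0 0 0.012 0 0 0 1;0 0 0.012 0 0 0 1"}}

```text
time_s: 14.87
ee_pos: [0.4854, -0.2583, 0.0419]
eef_rot: [0.0, 0.144, 0.99, -0.0]
contact_force: [-1.9, 1.3, 6.6]
width: 0.0002
gripper_force: 2.9
```

{"name": "send_rows", "arguments": {"increments": "0 0 -0.02 0 0 0 1;0 0 -0.06 0 0 0 1;-0.085 0 -0.19 0 0 0 -1;-0.085 0 -0.19 0 0 0 -1;-0.085 0 -0.19 0 0 0 -1;-0.085 0 -0.19 0 0 0 -1;-0.085 0 -0.19 0 0 0 -1;-0.085 0 -0.19 0 0 0 -1;-0.085 0 -0.19 0 0 0 -1"}}

```text
time_s: 15.62
ee_pos: [0.5446, -0.2754, 0.1811]
eef_rot: [-0.002, 0.144, 0.99, 0.001]
contact_force: [0.6, 0.7, 0.2]
width: 0.0419
gripper_force: 0.0
```

```bash
python3 - <<'E'
from seg import *
d=snap("u1")
for a,p in blobs(d,185,(220,420,60,270)):
    print(a,p.tolist())
s=cam("scene"); a=cv2.resize(d["color"][60:290,220:420,::-1],(400,460),interpolation=2); b=cv2.resize(s["color"][165:240,380:460,::-1],(400,460),interpolation=2)
cv2.imwrite("pics/u1z.png",np.hstack([a,b])); print(manip.observe()["ee_pos"])
E
```

```text
153.5 [[352, 231], [348, 231], [347, 252], [331, 253], [330, 257], [351, 257]]
174.5 [[351, 166], [347, 179], [348, 221], [351, 212]]
3201.5 [[300, 144], [299, 192], [317, 192], [316, 183], [323, 181], [327, 187], [320, 194], [333, 192], [340, 211], [298, 212], [299, 239], [341, 240], [344, 213], [336, 144]]
[ 0.54465341 -0.2755014   0.18126063]
```

View pics/u1z.png

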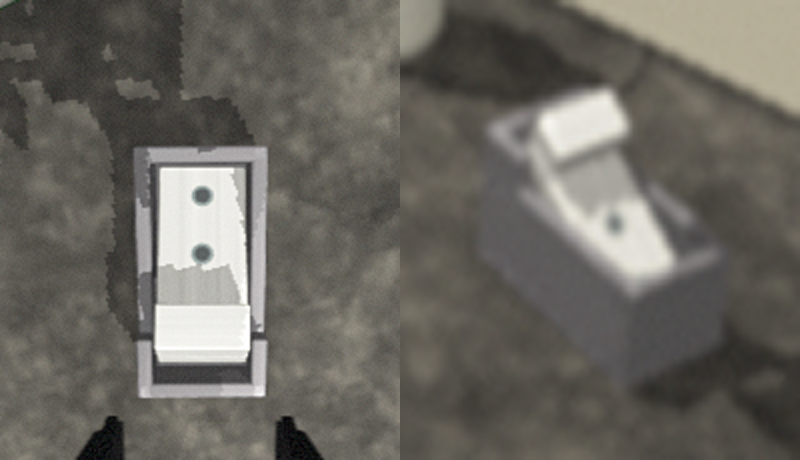

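The left crop shows the bracket tipped, heel top face at zoomed (202,330) standing clear above the rim, rim corners (134,147),(266,147),(138,397),(267,397); the right crop confirms the heel is up. I'll check the nest frame and tilt against geometry and compute the tilted pinch pose.

```bash
cat >> h.py <<'E'
def movet(pos,yaw,tilt,frm=None):
    """tool yaw 163-like (tool x to -nest x), fingertips leaning to +nest x by tilt deg; pos = TCP"""
    s=manip.observe();r=Rq(s["eef_rot"]);p0=s["ee_pos"]
    g=R.from_euler("z",yaw,degrees=True)*R.from_euler("x",180,degrees=True)*R.from_euler("y",-tilt,degrees=True)
    t=r.inv().apply(np.array(pos)-p0)/.75; w=(r.inv()*g).as_rotvec()/(2*np.pi)
    print("move",np.round(t,4),np.round(w,4),"tool z",g.apply([0,0,1]).round(3)); return g
E
python3 - <<'E'
from h import *
d=pickle.load(open("u1.pkl","rb"))
hi=plane(d,[[289,258.5],[353.5,258.5]],.056); lo=plane(d,[[287,133.5],[353,133.5]],.042)
v=hi.mean(0)-lo.mean(0); print("rim len",np.linalg.norm(v[:2]),"yaw",np.degrees(np.arctan2(v[1],v[0])),"w",np.linalg.norm(hi[0]-hi[1]),np.linalg.norm(lo[0]-lo[1]),"centre",(hi.mean(0)+lo.mean(0))/2)
n=R.from_euler("z",-16.6,degrees=True); c=np.array([.5158,-.2659,0])
for th in (24,28,31):
    t=np.radians(th); L=23/np.sin(t); k=45-L  # mid is k along underside from edge
    m=np.array([4+k*np.cos(t)-14*np.sin(t),28+k*np.sin(t)+14*np.cos(t)]); ex=np.array([np.cos(t),np.sin(t)]);ez=np.array([-np.sin(t),np.cos(t)])
    P=[m+25*ex+14*ez,m+45*ex+14*ez,m-45*ex]
    uv=[proj(d,c+n.apply([p[0]/1e3,y,p[1]/1e3]))[0].round(1).tolist() for p in P for y in (-.02,.02)]; print(th,m.round(1),uv)
tcp=np.array([15.5,0,50])+11*np.array([-np.sin(np.radians(28)),0,np.cos(np.radians(28))])
tcp=c+n.apply(tcp/1e3); up=tcp+[0,0,.0]
g=movet(tcp,163.4,28); ax=g.apply([0,0,1]); movet(tcp-.06*ax,163.4,28); print(tcp)
E
```

```text
rim len 0.10680251160341342 yaw -15.985786233066161 w 0.05745361174948027 0.05578271538567582 centre [ 0.51515104 -0.26602331  0.049     ]
24 [-12.2  36.1] [[297.3, 206.0], [344.8, 206.0], [297.1, 229.4], [345.0, 229.3], [299.0, 134.9], [342.7, 134.9]]
28 [-6.1 38.5] [[297.2, 212.1], [345.0, 212.0], [296.8, 235.4], [345.4, 235.4], [299.2, 143.5], [342.6, 143.5]]
31 [-2.9 40.2] [[297.0, 214.9], [345.1, 214.9], [296.6, 238.1], [345.6, 238.1], [299.3, 148.3], [342.4, 148.3]]
move [0.0261 0.0011 0.1622] [ 0.0002 -0.0784  0.0001] tool z [ 0.45  -0.134 -0.883]
move [0.064  0.0012 0.0917] [ 0.0002 -0.0784  0.0001] tool z [ 0.45  -0.134 -0.883]
[ 0.52570504 -0.26885282  0.05971242]
```

Prediction for 28° matches the picture within a pixel. Going to the tilted standoff.

{"name": "send_rows", "arguments": {"increments": "0.064 0.0012 0.09 0 -0.0784 0 -1;0.064 0.0012 0.09 0 -0.0784 0 -1;0.064 0.0012 0.09 0 -0.0784 0 -1;0.064 0.0012 0.09 0 -0.0784 0 -1;0.064 0.0012 0.09 0 -0.0784 0 -1;0.064 0.0012 0.09 0 -0.0784 0 -1;0.064 0.0012 0.09 0 -0.0784 0 -1;0.064 0.0012 0.09 0 -0.0784 0 -1"}}

```text
time_s: 16.38
ee_pos: [0.5026, -0.2632, 0.1189]
eef_rot: [0.242, 0.139, 0.959, -0.036]
contact_force: [0.3, 0.5, -0.2]
width: 0.0948
gripper_force: 0.0
```

```bash
python3 - <<'E'
from h import *
s=manip.observe(); print(s["ee_pos"],s["q"].round(2),s["width"])
movet([ 0.5257,-0.2689,0.0597],163.4,28)
E
```

```text
[ 0.50259466 -0.26315705  0.11893753] [-0.66 -0.23  2.24  0.28  0.69 -2.12] 0.0947910833494496
move [0.0096 0.0015 0.0846] [-0.0001  0.001   0.0003] tool z [ 0.45  -0.134 -0.883]
```

{"name": "send_rows", "arguments": {"increments": "0 0 0.03 0 0 0 -1;0 0 0.03 0 0 0 -1;0 0 0.03 0 0 0 -1;0 0 0.03 0 0 0 -1"}}

```text
time_s: 16.72
ee_pos: [0.5115, -0.2651, 0.0972]
eef_rot: [0.241, 0.139, 0.96, -0.035]
contact_force: [-0.5, 0.3, 0.4]
width: 0.0949
gripper_force: 0.0
```

```bash
python3 - <<'E'
from h import *
s=manip.observe(); print(s["ee_pos"],s["qvel"].round(3))
movet([ 0.5257,-0.2689,0.0597],163.4,28)
E
```

```text
[ 0.51149807 -0.26512393  0.09724865] [-0.004 -0.018  0.008  0.003 -0.007 -0.002]
move [0.0064 0.0006 0.0534] [0.0001 0.0007 0.0002] tool z [ 0.45  -0.134 -0.883]
```

{"name": "send_rows", "arguments": {"increments": "0.006 0 0.02 0 0 0 -1;0.006 0 0.035 0 0 0 -1;0.006 0 0.045 0 0 0 -1;0.006 0 0.051 0 0 0 -1;0.006 0 0.051 0 0 0 -1;0.006 0 0.051 0 0 0 -1"}}

```text
time_s: 17.22
ee_pos: [0.5244, -0.2689, 0.0609]
eef_rot: [0.241, 0.139, 0.96, -0.035]
contact_force: [0.6, 0.2, -0.3]
width: 0.0952
gripper_force: 0.0
```

```bash
python3 - <<'E'
from h import *
s=manip.observe(); print(s["ee_pos"],s["qvel"].round(3),s["contact_force"])
movet([ 0.5257,-0.2689,0.0597],163.4,28)
E
```

```text
[ 0.52436127 -0.26888355  0.06090593] [-0.    -0.009  0.     0.002 -0.001 -0.   ] [ 0.57885373  0.23515935 -0.29422824]
move [-0.0008  0.0005  0.0022] [0.0001 0.0007 0.0002] tool z [ 0.45  -0.134 -0.883]
```

Within 2 mm; fine-adjust slightly and close.

{"name": "send_rows", "arguments": {"increments": "-0.001 0 0.001 0 0 0 0.1;-0.001 0 0.001 0 0 0 1;-0.001 0 0.001 0 0 0 1;-0.001 0 0.001 0 0 0 1;-0.001 0 0.001 0 0 0 1;-0.001 0 0.001 0 0 0 1;-0.001 0 0.001 0 0 0 1;-0.001 0 0.001 0 0 0 1;-0.001 0 0.001 0 0 0 1;-0.001 0 0.001 0 0 0 1;-0.001 0 0.001 0 0 0 1;-0.001 0 0.001 0 0 0 1", "squeeze": 40}}

```text
time_s: 18.22
ee_pos: [0.525, -0.269, 0.0601]
eef_rot: [0.241, 0.14, 0.96, -0.035]
contact_force: [-0.8, -0.1, 0.1]
width: 0.0395
gripper_force: 40.0
```

{"name": "send_rows", "arguments": {"increments": "-0.0125 0 -0.0235 0 0 0 1;-0.025 0 -0.047 0 0 0 1;-0.0375 0 -0.0706 0 0 0 1;-0.05 0 -0.0942 0 0 0 1;-0.0626 0 -0.1177 0 0 0 1;-0.0626 0 -0.1177 0 0 0 1;-0.0626 0 -0.1177 0 0 0 1"}}

```text
time_s: 18.8
ee_pos: [0.525, -0.2692, 0.1609]
eef_rot: [0.242, 0.139, 0.96, -0.036]
contact_force: [-0.0, -0.0, -1.5]
width: 0.0397
gripper_force: 40.0
```

```bash
python3 - <<'E'
from seg import *
d=snap("v1"); s=cam("scene"); print(manip.observe()["ee_pos"],manip.observe()["width"],manip.observe()["contact_force"])
a=cv2.resize(d["color"][60:360,120:520,::-1],(400,300),interpolation=2); b=cv2.resize(s["color"][120:240,340:500,::-1],(400,300),interpolation=2)
cv2.imwrite("pics/v1z.png",np.hstack([a,b]))
r=R.from_euler("z",2.8,degrees=True)
movet(r.apply([.017,.001,0])+[.5222,.0049,.16],182.8,0)
E
```

```text
[ 0.52374695 -0.26823318  0.15790728] 0.039202221426668696 [-0.63095646  0.26738517 -1.84048325]
move [ 0.0736  0.3573 -0.042 ] [-0.013   0.0772 -0.0527] tool z [-0.  0. -1.]
```

View pics/v1z.png

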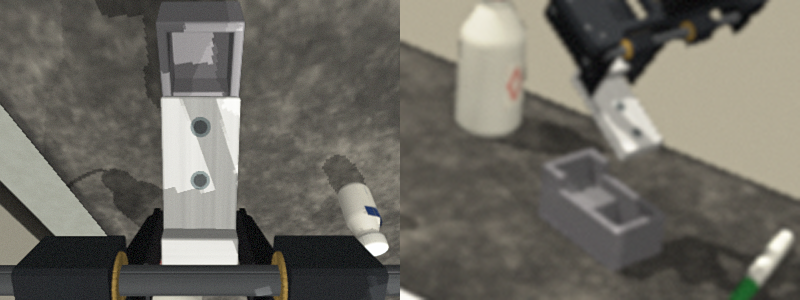

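Bracket is held, plain end at crop (200,97), holes (200,127),(200,180), and the nest is empty. I'll check whether it sagged in the grip.

```bash
python3 - <<'E'
from h import *
from scipy.optimize import least_squares
d5=pickle.load(open("n5.pkl","rb")); d=pickle.load(open("v1.pkl","rb"))
def holes(im,box):
    x0,x1,y0,y1=box; g=cv2.cvtColor(im,cv2.COLOR_RGB2GRAY)[y0:y1,x0:x1]; m=(g<150).astype(np.uint8)
    n,l,s,c=cv2.connectedComponentsWithStats(m); return [(c[i]+[x0,y0],s[i,4]) for i in range(1,n) if 12<s[i,4]<200]
h5=holes(d5["color"],(300,328,158,203)); hv=holes(d["color"],(305,340,175,255)); print(h5,hv)
e=np.array([.5000,.2962]); e=plane(d5,[[317.5,206.8]],.014)[0][:2]
bx=[-45+1e3*np.linalg.norm(plane(d5,[p],.014)[0][:2]-e) for p,_ in h5]; print("hole bx",bx)
c=d["color"].astype(int); m=((c.min(2)>150)&(c.max(2)-c.min(2)<16))
for v in (150,153,155,156,157,158,159,160,165,180,215,270,280,285,288,290,292,295,300):
    r=np.where(m[v,270:370])[0]; print(v,(r.min()+270,r.max()+270,len(r)) if len(r) else None,end=" ")
np.save("bx.npy",bx); print(d["color"][150:162,320].tolist(), d["color"][280:320:2,318].mean(1).round().tolist())
E
```

```text
[(array([310.075, 164.2  ]), np.int32(40)), (array([315.        , 193.51351351]), np.int32(37))] [(array([319.80625, 240.5    ]), np.int32(160))]
hole bx [np.float64(-3.683845618652505), np.float64(-31.779463134160157)]
150 (np.int64(288), np.int64(358), 8) 153 (np.int64(287), np.int64(358), 51) 155 (np.int64(309), np.int64(357), 39) 156 (np.int64(357), np.int64(357), 1) 157 (np.int64(282), np.int64(357), 38) 158 (np.int64(282), np.int64(359), 78) 159 (np.int64(281), np.int64(359), 79) 160 (np.int64(281), np.int64(360), 80) 165 (np.int64(281), np.int64(360), 80) 180 (np.int64(282), np.int64(359), 62) 215 (np.int64(283), np.int64(358), 76) 270 (np.int64(284), np.int64(354), 71) 280 (np.int64(284), np.int64(354), 71) 285 (np.int64(284), np.int64(354), 71) 288 (np.int64(284), np.int64(354), 31) 290 None 292 None 295 None 300 (np.int64(282), np.int64(356), 75) [[92, 89, 91], [105, 103, 102], [151, 145, 148], [181, 175, 174], [177, 174, 177], [167, 163, 164], [113, 111, 108], [153, 152, 146], [170, 169, 166], [179, 181, 174], [180, 183, 175], [184, 183, 175]] [171.0, 172.0, 173.0, 174.0, 139.0, 107.0, 109.0, 109.0, 106.0, 141.0, 202.0, 229.0, 231.0, 231.0, 231.0, 229.0, 232.0, 231.0, 231.0, 230.0]
```

```bash
python3 - <<'E'
from h import *
from scipy.optimize import least_squares
d=pickle.load(open("v1.pkl","rb")); Tc=np.linalg.inv(d["tool_from_camera"])
c=d["color"][175:202,305:338]; g=cv2.cvtColor(c,cv2.COLOR_RGB2GRAY); 
ys,xs=np.where(g<120); v1=ys.mean()+175; print("hole1 v",v1,len(ys))
P=np.array([[-45,0],[-31.8,0],[-3.7,0],[25,0],[25,14]],float)  # bx, height over plate top
V=np.array([156.6,v1,240.5,288.3,299.2])
def pv(q):
    ph,bx0,tz=q; b=P-[bx0,0]; x=-(b[:,0]*np.cos(ph)-b[:,1]*np.sin(ph)); z=tz-(b[:,0]*np.sin(ph)+b[:,1]*np.cos(ph))
    p=np.c_[x/1e3,0*x,z/1e3,np.ones(len(x))]@Tc.T; return d["fy"]*p[:,1]/p[:,2]+d["cy"],p[:,2]
r=least_squares(lambda q:pv(q)[0]-V,[0,24,11],x_scale=[.1,1,1]); print(np.degrees(r.x[0]),r.x,r.fun.round(2),pv(r.x)[1],"widths",337*.04/pv(r.x)[1])
J=r.jac; print("sd/px",np.sqrt(np.diag(np.linalg.inv(J.T@J))))
print("nominal",(pv([0,24.4,11])[0]-V).round(1))
E
```

```text
hole1 v 186.60386473429952 207
-2.0349846614216376 [-0.03551718 24.5215801  12.14935682] [ 1.71 -1.26 -1.75 -0.12  1.31] [0.16441806 0.16848185 0.17713281 0.18596848 0.17264845] widths [81.98612713 80.00861675 76.10109251 72.48540361 78.07773645]
sd/px [0.05689061 0.57404806 1.32956073]
nominal [ 1.7 -1.3 -1.5  1.   1.7]
```

No sag (−2°±4°, nominal residuals <2 px). Carry it to above the stand, levelled.

```bash
python3 - <<'E'
from h import *
r=R.from_euler("z",2.8,degrees=True)
movet(r.apply([.030,.001,0])+[.5222,.0049,.17],182.8,0)
E
```

```text
move [ 0.0529  0.363  -0.046 ] [-0.013   0.0772 -0.0527] tool z [-0.  0. -1.]
```

{"name": "send_rows", "arguments": {"increments": "0 0 -0.03 -0.004 0.026 -0.018 1;0.0529 0.363 -0.046 -0.008 0.05 -0.035 1;0.0529 0.363 -0.046 -0.013 0.0772 -0.0527 1;0.0529 0.363 -0.046 -0.013 0.0772 -0.0527 1;0.0529 0.363 -0.046 -0.013 0.0772 -0.0527 1;0.0529 0.363 -0.046 -0.013 0.0772 -0.0527 1;0.0529 0.363 -0.046 -0.013 0.0772 -0.0527 1;0.0529 0.363 -0.046 -0.013 0.0772 -0.0527 1;0.0529 0.363 -0.046 -0.013 0.0772 -0.0527 1;0.0529 0.363 -0.046 -0.013 0.0772 -0.0527 1;0.0529 0.363 -0.046 -0.013 0.0772 -0.0527 1;0.0529 0.363 -0.046 -0.013 0.0772 -0.0527 1"}}

```text
time_s: 19.9
ee_pos: [0.5526, 0.0056, 0.1708]
eef_rot: [0.001, -0.024, 1.0, -0.001]
contact_force: [0.1, -0.9, -1.6]
width: 0.0394
gripper_force: 40.0
```

```bash
python3 - <<'E'
from h import *
s=manip.observe(); print(s["qvel"].round(3))
r=R.from_euler("z",2.8,degrees=True)
movet(r.apply([.0295,.001,0])+[.5222,.0049,.095],182.8,0)
d=snap("x1"); s=cam("scene")
a=cv2.resize(d["color"][60:360,120:520,::-1],(400,300),interpolation=2); b=cv2.resize(s["color"][180:290,270:417,::-1],(400,300),interpolation=2)
cv2.imwrite("pics/x1z.png",np.hstack([a,b]))
E
```

```text
[-0.009 -0.007 -0.007  0.003  0.004  0.001]
move [0.0013 0.0026 0.101 ] [-0.0003  0.0002 -0.0002] tool z [-0.  0. -1.]
```

{"name": "send_rows", "arguments": {"increments": "0.001 0.0026 0.04 0 0 0 1;0.001 0.0026 0.08 0 0 0 1;0.001 0.0026 0.085 0 0 0 1;0.001 0.0026 0.085 0 0 0 1;0.001 0.0026 0.085 0 0 0 1"}}

```text
time_s: 20.42
ee_pos: [0.5528, 0.0078, 0.1088]
eef_rot: [0.002, -0.024, 1.0, -0.001]
contact_force: [-0.1, -0.1, -2.2]
width: 0.0393
gripper_force: 40.0
```

```bash
python3 - <<'E'
from h import *
from scipy.optimize import least_squares
s=manip.observe(); print(s["qvel"].round(3),s["ee_pos"])
r=R.from_euler("z",2.8,degrees=True)
movet(r.apply([.0295,.001,0])+[.5222,.0049,.088],182.8,0)
# own check of bracket and stand: white quads in the wrist view
d=snap("x2"); c=d["color"].astype(int); m=((c.min(2)>150)&(c.max(2)-c.min(2)<16))
for v in range(60,300,8):
    q=np.where(m[v,250:390])[0]; print(v,(q.min()+250,q.max()+250,len(q)) if len(q) else None,end="; ")
print("\ncol",d["color"][90:300:2,335].mean(1).astype(int).tolist())
E
```

```text
[ 0.006 -0.02  -0.034  0.002 -0.006 -0.   ] [0.55282544 0.007814   0.1088353 ]
move [ 0.0017 -0.0005  0.0278] [-0.0003  0.0005 -0.0002] tool z [-0.  0. -1.]
60 None; 68 None; 76 None; 84 None; 92 None; 100 None; 108 (np.int64(281), np.int64(352), 72); 116 (np.int64(281), np.int64(352), 72); 124 (np.int64(281), np.int64(352), 72); 132 (np.int64(267), np.int64(372), 79); 140 (np.int64(282), np.int64(372), 72); 148 (np.int64(285), np.int64(368), 70); 156 (np.int64(320), np.int64(369), 23); 164 (np.int64(281), np.int64(371), 90); 172 (np.int64(281), np.int64(371), 87); 180 (np.int64(282), np.int64(368), 72); 188 (np.int64(268), np.int64(368), 70); 196 (np.int64(269), np.int64(370), 86); 204 (np.int64(269), np.int64(367), 90); 212 (np.int64(269), np.int64(369), 91); 220 (np.int64(270), np.int64(369), 91); 228 (np.int64(270), np.int64(368), 93); 236 (np.int64(270), np.int64(368), 80); 244 (np.int64(271), np.int64(368), 83); 252 (np.int64(271), np.int64(366), 87); 260 (np.int64(272), np.int64(367), 82); 268 (np.int64(272), np.int64(366), 77); 276 (np.int64(284), np.int64(354), 71); 284 (np.int64(284), np.int64(354), 71); 292 None; 
col [56, 60, 55, 61, 61, 56, 64, 60, 107, 223, 224, 224, 224, 223, 223, 225, 223, 218, 216, 222, 221, 218, 220, 222, 222, 221, 211, 148, 182, 181, 186, 183, 211, 146, 205, 215, 213, 208, 213, 213, 212, 214, 214, 214, 211, 210, 210, 213, 211, 210, 211, 210, 215, 211, 214, 211, 215, 211, 212, 214, 208, 213, 209, 210, 213, 212, 215, 210, 211, 210, 213, 210, 211, 211, 211, 212, 221, 215, 210, 209, 210, 206, 229, 254, 253, 253, 253, 253, 253, 253, 255, 207, 214, 209, 209, 214, 212, 215, 213, 207, 120, 126, 120, 108, 151]
```

```bash
python3 - <<'E'
from h import *
d=pickle.load(open("x2.pkl","rb"))
h=plane(d,[[316.5,143.5]],.073)[0]; p=plane(d,[[320,156.8]],.0975)[0]; print(h,p,"gap",p[0]-h[0])
E
```

```text
[0.47675588 0.00201145 0.073     ] [0.48272362 0.00426297 0.0975    ] gap 0.005967741614076538
```

{"name": "send_rows", "arguments": {"increments": "0.001 -0.0005 0.012 0 0 0 1;0.001 -0.0005 0.02 0 0 0 1;0.001 -0.0005 0.025 0 0 0 1;0.001 -0.0005 0.025 0 0 0 1;0.001 -0.0005 0.025 0 0 0 1"}}

```text
time_s: 20.88
ee_pos: [0.5515, 0.0081, 0.0889]
eef_rot: [0.001, -0.024, 1.0, -0.001]
contact_force: [0.3, -0.0, -1.7]
width: 0.0392
gripper_force: 40.0
```

{"name": "send_rows", "arguments": {"increments": "0 0 0.0013 0 0 0 1;0 0 0.0026 0 0 0 1;0 0 0.0026 0 0 0 1"}}

```text
time_s: 21.13
ee_pos: [0.5517, 0.008, 0.0873]
eef_rot: [0.001, -0.024, 1.0, -0.001]
contact_force: [1.0, 0.3, -1.7]
width: 0.0398
gripper_force: 40.0
```

{"name": "send_rows", "arguments": {"increments": "0 0 0.0013 0 0 0 1;0 0 0.0013 0 0 0 1;0 0 0.0013 0 0 0 1"}}

```text
time_s: 21.38
ee_pos: [0.5517, 0.008, 0.0863]
eef_rot: [0.001, -0.024, 1.0, -0.001]
contact_force: [-0.9, 0.7, -0.2]
width: 0.0393
gripper_force: 40.0
```

{"name": "send_rows", "arguments": {"increments": "0 -0.001 0 0 0 0 1;0 -0.001 0.001 0 0 0 1;0 -0.001 0.001 0 0 0 1;0 -0.001 0.001 0 0 0 1"}}

```text
time_s: 21.72
ee_pos: [0.5518, 0.0072, 0.0856]
eef_rot: [0.001, -0.024, 1.0, -0.001]
contact_force: [0.1, -0.6, -1.6]
width: 0.0398
gripper_force: 40.0
```

{"name": "send_rows", "arguments": {"increments": "0 0 0.001 0 0 0 1;0 0 0.001 0 0 0 1;0 0 0.001 0 0 0 1"}}

```text
time_s: 21.97
ee_pos: [0.552, 0.0072, 0.085]
eef_rot: [0.001, -0.024, 1.0, -0.001]
contact_force: [-0.0, -0.3, -0.6]
width: 0.0395
gripper_force: 40.0
```

{"name": "send_rows", "arguments": {"increments": "0.002 0 0 0 0 0 1;0.004 0 0 0 0 0 1;0.004 0 0 0 0 0 1;0.004 0 0 0 0 0 1"}}

```text
time_s: 22.3
ee_pos: [0.5487, 0.0071, 0.0849]
eef_rot: [0.001, -0.024, 1.0, -0.001]
contact_force: [0.3, -0.0, 0.8]
width: 0.0394
gripper_force: 40.0
```

```bash
python3 - <<'E'
from h import *
s=manip.observe();print(s["ee_pos"],s["contact_force"]); d=snap("y1")
print(d["color"][80:180,335].mean(1).astype(int).tolist())
print(d["color"][80:180,300].mean(1).astype(int).tolist())
for v in (90,100,110,120,130,140,150,160): 
    m=np.where(d["color"][v,250:390].mean(1)>150)[0]; print(v,m.min()+250,m.max()+250,end="; ")
E
```

```text
[0.54865889 0.00708331 0.08487562] [ 0.30760712 -0.01645647  0.75258541]
[57, 54, 53, 56, 59, 47, 48, 60, 61, 61, 62, 63, 61, 63, 62, 61, 53, 59, 51, 60, 58, 62, 61, 65, 66, 62, 64, 63, 62, 61, 107, 216, 222, 225, 226, 223, 227, 226, 225, 223, 224, 223, 226, 225, 222, 222, 224, 221, 222, 222, 219, 218, 218, 219, 219, 221, 218, 221, 219, 219, 216, 219, 220, 220, 221, 221, 217, 220, 219, 219, 219, 191, 160, 128, 177, 174, 136, 189, 207, 212, 213, 213, 212, 213, 215, 213, 211, 214, 213, 213, 213, 208, 209, 208, 211, 211, 213, 209, 211, 212]
[44, 51, 46, 51, 47, 45, 50, 46, 47, 47, 48, 44, 47, 50, 43, 49, 49, 52, 46, 49, 48, 38, 47, 48, 51, 54, 52, 43, 53, 51, 90, 197, 216, 221, 223, 223, 223, 222, 226, 221, 223, 220, 226, 222, 223, 222, 223, 223, 223, 218, 219, 217, 217, 216, 222, 219, 220, 220, 218, 220, 214, 219, 215, 215, 217, 220, 216, 216, 219, 220, 218, 195, 160, 134, 185, 163, 136, 198, 203, 207, 208, 209, 211, 207, 207, 209, 206, 211, 208, 210, 210, 207, 208, 206, 209, 209, 208, 208, 207, 207]Traceback (most recent call last):
  File "<stdin>", line 6, in <module>
    return umr_minimum(a, axis, None, out, keepdims, initial, where)
ValueError: zero-size array to reduction operation minimum which has no identity
```

{"name": "send_rows", "arguments": {"increments": "0.001 0 0 0 0 0 1;0.0022 0 0 0 0 0 1;0.0022 0 0 0 0 0 1;0.0022 0 0 0 0 0 1"}}

```text
time_s: 22.68
ee_pos: [0.5473, 0.007, 0.0849]
eef_rot: [0.002, -0.024, 1.0, -0.001]
contact_force: [1.4, -0.3, -0.3]
width: 0.0396
gripper_force: 40.0
```

```bash
cat > gap.py <<'E'
from h import *
import sys
s=manip.observe();print(s["ee_pos"],s["contact_force"]); d=snap(sys.argv[1])
g=d["color"].mean(2)
for u in (295,320,340): print(u,"top",80+np.argmax(g[80:180,u]>150),[int(x) for x in g[146:166,u]])
E
python3 gap.py y2
```

```text
[0.54727662 0.00699991 0.08493982] [ 1.38938536 -0.26982667 -0.26673418]
295 top 114 [216, 217, 220, 215, 217, 218, 217, 215, 188, 152, 126, 211, 213, 216, 219, 218, 218, 218, 218, 217]
320 top 114 [220, 220, 221, 215, 218, 217, 219, 218, 183, 153, 116, 202, 215, 217, 215, 220, 219, 218, 219, 219]
340 top 114 [221, 220, 219, 219, 221, 217, 220, 220, 191, 151, 118, 199, 213, 219, 218, 219, 219, 220, 220, 219]
```

{"name": "send_rows", "arguments": {"increments": "0.001 0 0 0 0 0 1;0.001 0 0 0 0 0 1;0.001 0 0 0 0 0 1"}}

```text
time_s: 22.98
ee_pos: [0.5466, 0.007, 0.085]
eef_rot: [0.002, -0.024, 1.0, -0.001]
contact_force: [2.4, 0.6, 0.2]
width: 0.0394
gripper_force: 40.0
```

```bash
python3 gap.py y3
```

```text
[0.54662724 0.0069706  0.084989  ] [2.42044047 0.60077016 0.2075907 ]
295 top 114 [217, 217, 219, 217, 217, 216, 217, 214, 186, 148, 122, 205, 211, 220, 217, 217, 216, 217, 217, 216]
320 top 114 [221, 218, 217, 219, 219, 216, 219, 218, 186, 145, 120, 200, 215, 219, 219, 218, 219, 219, 217, 215]
340 top 114 [219, 219, 219, 221, 221, 220, 218, 219, 190, 151, 114, 196, 217, 217, 218, 219, 220, 222, 220, 220]
```

{"name": "send_rows", "arguments": {"increments": "0 0 0 0 0 0 0;0 0 0 0 0 0 -1;0 0 0 0 0 0 -1;0 0 0 0 0 0 -1;0 0 0 0 0 0 -1;0 0 -0.005 0 0 0 -1;0 0 -0.03 0 0 0 -1;0 0 -0.07 0 0 0 -1;-0.02 0 -0.12 0 0 0 -1;-0.02 0 -0.12 0 0 0 -1;-0.02 0 -0.12 0 0 0 -1;-0.02 0 -0.12 0 0 0 -1;-0.02 0 -0.12 0 0 0 -1"}}

```text
time_s: 24.12
ee_pos: [0.5601, 0.0079, 0.1734]
eef_rot: [-0.0, -0.024, 1.0, -0.001]
contact_force: [0.2, 0.3, -1.0]
width: 0.0955
gripper_force: 0.0
```

```bash
cat > pile.py <<'E'
from seg import *
import sys
d=snap(sys.argv[1]); print(manip.observe()["ee_pos"])
c=d["color"].astype(int); g=c.mean(2); m=(c.min(2)>140)&(c.max(2)-c.min(2)<16)
for v in range(80,270,6):
    r=np.where(m[v,260:380])[0]; print(v,(int(r.min()+260),int(r.max()+260),len(r)) if len(r) else None,end="; ")
for u in (305,318,333): print("\n",u,[int(x) for x in g[90:250,u]])
E
python3 pile.py z1
```

```text
[0.55987839 0.00796193 0.17302692]
80 None; 86 None; 92 None; 98 None; 104 (311, 343, 33); 110 (290, 345, 56); 116 (291, 344, 54); 122 (291, 344, 54); 128 (277, 362, 67); 134 (279, 362, 59); 140 (277, 362, 63); 146 (278, 362, 71); 152 (293, 361, 52); 158 (280, 361, 64); 164 (282, 361, 68); 170 (278, 361, 73); 176 (279, 359, 70); 182 (279, 359, 68); 188 (279, 360, 65); 194 (279, 360, 63); 200 (279, 360, 77); 206 (285, 358, 71); 212 (284, 358, 65); 218 (281, 359, 71); 224 (285, 359, 70); 230 (280, 359, 60); 236 (281, 359, 74); 242 (293, 345, 53); 248 (293, 345, 53); 254 (294, 344, 51); 260 None; 266 None; 
 305 [42, 49, 48, 40, 38, 49, 51, 50, 55, 54, 52, 52, 43, 55, 140, 255, 255, 254, 253, 253, 253, 253, 253, 253, 254, 255, 225, 218, 218, 218, 221, 220, 221, 219, 219, 218, 214, 215, 230, 255, 255, 255, 251, 165, 245, 255, 253, 253, 253, 253, 253, 253, 253, 253, 253, 253, 253, 253, 253, 253, 253, 253, 253, 253, 253, 253, 253, 253, 253, 253, 253, 253, 253, 253, 253, 253, 253, 253, 253, 253, 253, 253, 253, 253, 253, 253, 253, 253, 253, 253, 253, 253, 253, 253, 253, 253, 253, 253, 253, 2
[... 1189 characters left out ...]
 253, 253, 254, 255, 225, 221, 218, 218, 218, 220, 220, 221, 218, 219, 220, 219, 229, 254, 255, 253, 254, 255, 253, 146, 250, 255, 254, 253, 253, 253, 253, 253, 253, 253, 253, 253, 253, 253, 253, 253, 253, 253, 253, 253, 253, 253, 253, 253, 253, 253, 253, 253, 253, 253, 253, 253, 253, 253, 253, 253, 253, 253, 253, 253, 253, 253, 253, 253, 253, 253, 253, 253, 253, 253, 253, 253, 253, 253, 253, 253, 253, 253, 253, 253, 253, 253, 253, 253, 253, 253, 253, 253, 253, 253, 253, 253, 253, 253, 253, 253, 253, 253, 253, 255, 255, 220, 212, 213, 215, 215, 216, 217, 216, 215, 218, 211, 171, 125, 125, 135, 201, 254, 255, 254, 253, 253, 253, 253, 253, 253, 253, 253, 253, 253, 253, 253, 253, 253, 253, 253]
```

```bash
python3 - <<'E'
from h import *
r=R.from_euler("z",2.8,degrees=True)
q=pickle.load(open("q1.pkl","rb")); d=pickle.load(open("z1.pkl","rb")); F=lambda p: (1e3*r.inv().apply(p-[.5222,.0049,.045])).round(2)
print("before: edges",F(plane(q,[[319,91.3],[319,119.8]],.073)), "now",F(plane(d,[[317.5,104],[317.5,133]],.073)))
print("heel2 inner/outer", F(plane(d,[[319,230],[319,256.5]],.087)))
g=d["color"].mean(2); print([int(x) for x in g[240:270,318]])
gq=q["color"].mean(2); print([int(x) for x in gq[85:125,318]])
# foot edges lengthwise
b=[(i,np.where(x.astype(int)[80:260,284].mean(1)>120)[0][[0,-1]]+80) for i,x in (("q",q["color"]),("z",d["color"]))]; print(b)
for n,x,(_,e) in zip("qz",(q,d),b): print(n,F(plane(x,[[284,e[0]],[284,e[1]]],.008)))
E
```

```text
before: edges [[-64.86  -0.74  28.  ]
 [-45.33  -0.73  28.  ]] now [[-65.37  -0.83  28.  ]
 [-45.47  -0.87  28.  ]]
heel2 inner/outer [[24.46  0.21 42.  ]
 [45.49  0.19 42.  ]]
[253, 253, 253, 253, 253, 253, 253, 253, 253, 253, 253, 253, 254, 255, 255, 135, 102, 109, 114, 113, 117, 118, 112, 112, 111, 116, 104, 104, 101, 100]
[61, 61, 61, 60, 56, 56, 109, 225, 229, 227, 226, 226, 223, 225, 224, 242, 254, 254, 253, 253, 253, 253, 253, 253, 254, 255, 224, 217, 219, 219, 222, 221, 220, 213, 165, 117, 219, 254, 251, 250]
[('q', array([114, 256])), ('z', array([125, 239]))]
q [[-54.3  -32.97 -37.  ]
 [ 83.38 -36.75 -37.  ]]
z [[-53.98 -31.94 -37.  ]
 [ 54.38 -35.11 -37.  ]]
```

The seam is a single-pixel line across the full width. Heel 1 is at −65..−45 mm and heel 2 at +24.5..+45 mm, both in line to about 1 mm, and the gripper is clear. Handing in.

```bash
python3 -c "
from workcell import manip
print(manip.sign_off())"
```

```text
the job is handed in; nothing more can be done
None
```

Job handed in at about 24 s: both brackets are piled on the stand in alternating directions; the last view put the first within about 0.5 mm of the raised end and 1.2 mm off the centreline, and the second against its heel and centred; I judged flatness from contact height and force, not by direct measurement.

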